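Start the glue timer and hold a lacquer tile flush on a sloped gluing stand

TASK

Take the stylus out of its block, press the bench timer's recessed start button fully down with it and put the stylus back in its block. Then pick up the lacquer tile, which has a red grip on top, and hold its underside flush against the sloped felt face of the gluing stand, centred, with its long side level along the face, pushing firmly but gently (about 10 N). Finish like that, still gripping the tile and pushing it on the face while the glue grabs; do not let go, and leave the jar, the coasters and the bowl alone.

Things in the scene. Friction and masses are not known exactly. Their poses are not given: they have to be found in the camera images.
- stand: Fixed tilting gluing stand: wooden base 130 (x) by 170 mm (y), 18 mm high; two aluminium cheeks 10 mm thick, 30 mm wide, outer faces 79 mm either side of centre, tops 92 mm above the table; between them a tilted plate with a sprung grey felt pad. Origin: centre of the base's underside; z up, y along the hinge. Yaw within 0.3 rad of 0.
- face (a point): Centre of the sloped felt face, on its surface, 100 mm above the table when not pushed, over the stand's origin, on the hinge axis. Flat, 100 mm along x (up the slope) by 120 along y (level), no ledge. z: outward normal, leaning from vertical to the stand's -x (robot side): the -x edge is low. Slope 0.22 to 0.54 rad, locked. The pad is sprung, sinking along z: 3 mm at 10 N, at most 8 mm.
- tile: Loose black lacquer tile with white eggshell chips, 70 (x) by 90 mm (y), 7 thick, 100 to 200 g, flat on the table, glue side down. Centred on top, a suction grip: round black flange 38 mm across, 7 to 11 mm above the underside, then a red block 30 (x) by 24 mm (y), 11 to 49 mm above the underside. Origin: centre of the underside; z up through the grip.
- timer: Fixed white bench timer, 35 mm high, 70 mm wide in x, reaching from 35 mm on the -y side of its origin to 85 mm on the +y side, with a green display on the +y half. Origin: on the table, straight under the start button; z up.
- button_mouth (a point): Centre of the mouth of the round recess of the start button, on the timer's top face, 35 mm above the table, framed by a teal ring. The recess is 17 mm across, too narrow for the fingers; the orange button (13.6 mm across) sits in it, its top 4 mm below the mouth.
- start_button (a joint): Start button, metres pressed: 0 released, 0.005 fully down; springs back. Takes about 1.5 N to start and 4 N to push fully down.
- stylus_block: Fixed dark wooden block 70 x 70 mm, 60 mm high, with an upright through hole in the middle of its top that holds the stylus. Origin: centre of its underside on the table; z up.
- block_mouth (a point): Centre of the mouth of the stylus hole, on the block's top face, 60 mm above the table. The hole is 15 mm across, with a 3 mm chamfer.
- stylus: Loose stylus, 60 g, upright in the block's hole. Origin: its tip, below; along z upward: steel shaft 8 mm across (5 at the tip, tapering over the lowest 12 mm) to 54 mm, brass collar 26 across from 54 to 60, square wooden handle 18 x 18 mm from 60 to 110 mm, sides along x and y. The collar rests on the block's top, the tip 6 mm above the table.
- jar: Bystander: closed amber glass jar with a black cap, 60 mm across, 70 mm high. Origin: centre of the underside.
- coasters: Bystander: two lacquer coasters in a stack, 90 x 90 mm, 16 mm high. Origin: centre of the underside.
- bowl: Bystander: blue ceramic bowl, 90 mm across, 40 mm high. Origin: centre of the underside.

How it is judged:
By the outcome, as a careful person would: the job done as asked, in the order asked, and still so for the second after the job is handed in, while the arm keeps its last pose, push and grip.
It also fails if it takes over 54 s, if anything falls off the work surface, if the arm or the gripper's body presses on something with over 40 N, if the wrist force passes 120 N, or if a joint passes its speed limit or range.

ROBOT

A 6-joint arm with a two-finger parallel gripper is mounted at the origin on the work surface. World frame = base frame: x ahead of the robot, y to its left, z up, the work surface at z = 0. Lengths are in m, angles in rad, forces in N, time in s.
With the tool pointing down it reaches from about 0.425 to 1.125 m from the base axis. Payload 14.9 kg.
Tool frame: the origin (TCP) lies midway between the tips of the shut fingers; the grasp point (between the pads) lies 19 mm behind it; z points along the fingers, y is the direction in which the jaws open and shut (so a half turn about z gives the same grasp; the last joint's range is limited). The gripper opens to 91 mm and grips with 3 to 60 N. Pads are 32 mm wide; open, the fingers measure 118 mm over their backs; the gripper's body (76 mm by 178 mm) begins 60 mm behind the grasp point.
Start: joints at [1.13, 0.379, 1.734, -0, 1.028, -0.033], TCP at [0.278, 0.643, 0.214] pointing down, gripper open.
Joint ranges: [-2.77, 2.77], [-0.74, 2.19], [0, 2.66], [-1.06, 4.2], [0.31, 2.87], [-3.08, 3.08]. Speed limits (rad/s): [1.89, 1.89, 2.39, 3.14, 3.14, 3.14].

INTERFACE

Orientations are given as [roll, pitch, yaw] about the fixed x, y, z axes, in that order (R = Rz(yaw) Ry(pitch) Rx(roll)).
In Python, from workcell import * gives the robot as it stands.
- The arm moves only by the shell command python3 -m crank 'ROWS' [FORCE]. ROWS is JSON, a list of rows, each a list of 5 numbers: the opening, from -1 (shut) to 1 (fully open), so that 0 is half open, then the shift along the tool's x, y, z in cm, then the turn about the tool's z in rad. A call has 1 to 20 rows; each row is the pose to reach, as a shift and turn from the pose commanded when the call began, along the tool's axes at that moment; what a row does not reach only later rows make up. A row lasts 1/10 s, in which the tool goes at most 50 mm and 8.59 degrees, less where a joint would pass 70% of its speed; a pose out of reach is approached as far as the arm can. A call with a gripper value outside its range is refused whole. The fingers move at their own pace and stop on an object; FORCE is the grip in N (left out, the last holds). Time passes only in rows, so rows that repeat a pose let the fingers close. It gives the time, the measured TCP pose, the force and the opening at its end, in the units of the state.
- get_obs(): the state, without advancing time (a new reading comes with each control period).
- capture(name): name is "scene" or "top" or "wrist"; returns a dict with "image" (384x512x3 uint8, red, green, blue), "z_map" (384x512 float32, m along the optical axis (not along the pixel's ray), 0 where there is no reading), "mtx" (3x3 intrinsics, pixels), "R" (3x3) and "t" (3): a world point X has camera coordinates R X + t; the wrist camera has in their place "tool_from_camera" (4x4, takes a point from camera to tool coordinates, whose origin is the TCP and whose axes are the flange's). Camera axes: x right, y down, z forward; pixel columns grow to the right and rows downward; lengths in m; the calibration is good to about 2 mm. A picture is of the moment at which its call begins: read the wrist's pose just before it.
- sign_off(): hands the job in, once; it reports no verdict.
The state is a dict: "clock": time; "joint_positions": joint angles; "dq": joint speeds; "tau": joint torques, N m; "tcp_pos": TCP position; "tcp_rot": TCP orientation; "contact_force": force on the tool from outside, world axes, zero at the start; "moment": the same for the moment, N m; "grip_width": opening from 0.0 (shut) to 1.0 (fully open).
Only numpy, scipy, OpenCV 4.12 (cv2) and the standard library are available. Lean on these libraries where they do the work, as an engineer would, in place of code of your own. Each camera call takes 0.05 s, during which the arm holds its last target.

## Working session

There is one attempt and no reset: what is moved stays moved. The work goes in short steps, Python scripts to look and compute and a shell command to move; the robot and the scene stay as the last step left them, time stands still between calls to the robot, and variables do not carry over. Pictures are saved under pics/ and viewed, and the job is handed in when it is done.

```bash
ls; mkdir -p pics
cat > h.py <<'E'
from workcell import *
import numpy as np, cv2
from scipy.spatial.transform import Rotation as Ro
def save(n,f):
    c=capture(n); cv2.imwrite('pics/'+f,cv2.cvtColor(c['image'],cv2.COLOR_RGB2BGR)); return c
def cast(c,u,v,z):
    d=np.linalg.inv(c['mtx'])@np.array([u,v,1.]); R=c['R'];t=c['t']
    o=-R.T@t; d=R.T@d; return o+d*(z-o[2])/d[2]
def cloud(c):
    z=c['z_map']; v,u=np.mgrid[:z.shape[0],:z.shape[1]]
    P=np.stack([u*z,v*z,z],-1)@np.linalg.inv(c['mtx']).T
    return (P-c['t'])@c['R']
E
python3 - <<'E'
from h import *
print(get_obs())
for n in('scene','top'):
    c=save(n,n+'0.png'); np.savez(n+'0.npz',**c); print(c['mtx'],c['R'],c['t'])
E
```

```text
pics
{'clock': 0.0, 'joint_positions': array([ 1.12969760e+00,  3.79402347e-01,  1.73477090e+00, -7.06094098e-06,
        1.02848761e+00, -3.33030997e-02]), 'dq': array([-8.83944542e-04, -1.68487706e-04,  7.09672578e-04, -9.85291889e-05,
        6.80740839e-05, -6.55031573e-05]), 'tau': array([-1.89803657e-03, -7.63743281e+01, -4.34337044e+01,  6.50858833e-02,
        4.25626512e-02, -1.19730207e-04]), 'tcp_pos': array([0.27745366, 0.64224329, 0.21329749]), 'tcp_rot': array([-3.14052484e+00, -2.95273024e-05,  2.73380066e+00]), 'contact_force': array([ 0.08827102,  0.12735492, -0.2709497 ]), 'moment': array([ 0.02291234, -0.02771642,  0.01682562]), 'grip_width': 1.0015240122319724}
[[445.98060098   0.         252.04781065]
 [  0.         445.98060098 185.65164261]
 [  0.           0.           1.        ]] [[ 0.82242527  0.56876525  0.01108001]
 [ 0.44216606 -0.62686791 -0.64150276]
 [-0.35791878  0.53248728 -0.76704071]] [-0.48401209 -0.23049982  1.46849584]
[[493.3997995    0.         253.2340674 ]
 [  0.         493.3997995  197.16591537]
 [  0.           0.           1.        ]] [[-0.02543859 -0.99966249 -0.00527097]
 [-0.98856643  0.02593943 -0.14853806]
 [ 0.14862465  0.00143211 -0.98889264]] [0.0052977  0.58001974 1.3489338 ]
```

View pics/scene0.png

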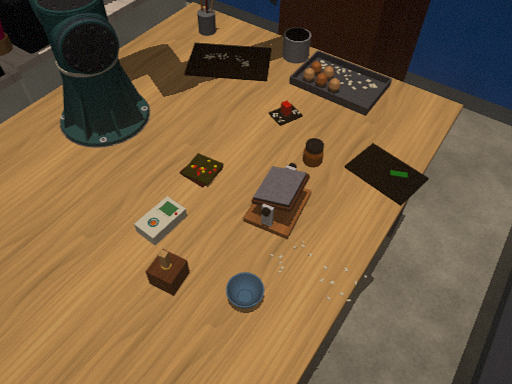

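View pics/top0.png

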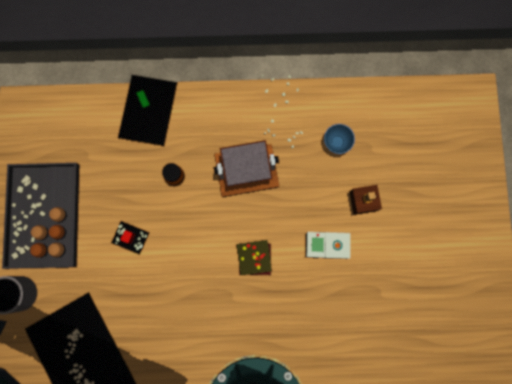

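Run:
```python
from h import *
S=dict(np.load('scene0.npz'));T=dict(np.load('top0.npz'))
def pr(c,X):
    p=c['mtx']@(c['R']@np.array(X)+c['t']); return p[:2]/p[2]
for X in ([0,0,0],[.277,.642,.213],[.277,.642,0]): print(pr(S,X),pr(T,X))
im=T['image']; P=cloud(T)
cv2.imwrite('pics/topz.png',cv2.resize(cv2.cvtColor(im[110:280,90:400],cv2.COLOR_RGB2BGR),None,fx=2.5,fy=2.5,interpolation=cv2.INTER_CUBIC))
im=S['image']
cv2.imwrite('pics/scz.png',cv2.resize(cv2.cvtColor(im[90:310,130:340],cv2.COLOR_RGB2BGR),None,fx=2.7,fy=2.7,interpolation=cv2.INTER_CUBIC))
for u,v in((128,237),(248,165),(338,245),(397,196),(365,200),(172,174),(338,139),(255,257),(200,300),(145,115)): print(u,v,P[v,u].round(4))
```

```text
[105.05386258 115.64909526] [255.17180935 409.31985608]
[284.11903223  -0.80178105] [-16.23032106 318.88747581]
[280.44191393  52.61163471] [ 24.97128222 311.6782212 ]
128 237 [0.4765 0.342  0.0459]
248 165 [0.6614 0.0023 0.0968]
338 245 [ 0.44   -0.2439  0.0306]
397 196 [ 0.5791 -0.4278 -0.001 ]
365 200 [ 0.5609 -0.3196  0.0632]
172 174 [0.647  0.2149 0.0713]
338 139 [ 0.7533 -0.2645  0.0024]
255 257 [ 0.4131 -0.0103  0.0126]
200 300 [ 0.2967  0.1485 -0.0035]
145 115 [0.8404 0.3056 0.0084]
```

View pics/topz.png

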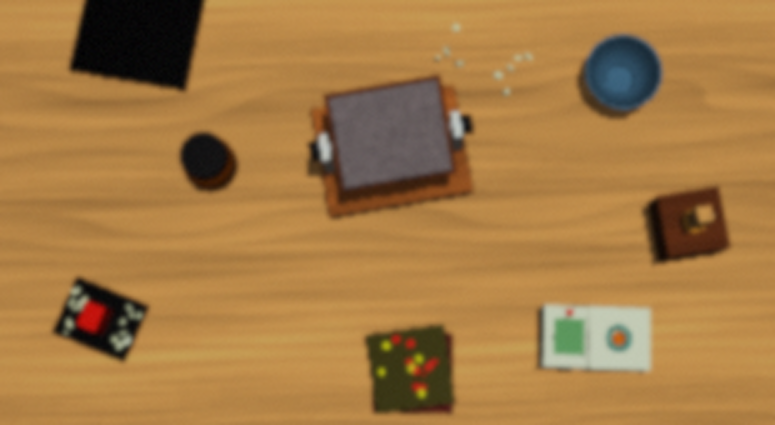

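View pics/scz.png

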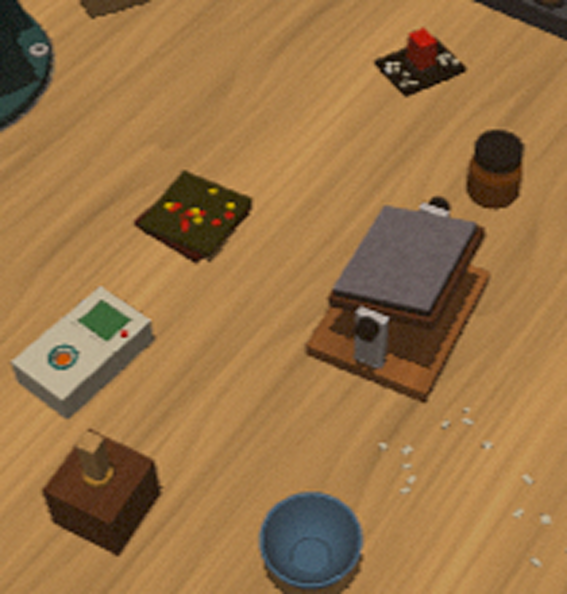

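```bash
cat > m.py <<'E'
from h import *
S=dict(np.load('scene0.npz'));T=dict(np.load('top0.npz'))
def mask(c,lo,hi,box):
    hsv=cv2.cvtColor(c['image'],cv2.COLOR_RGB2HSV); m=cv2.inRange(hsv,lo,hi)
    k=np.zeros_like(m); x0,y0,x1,y1=box; k[y0:y1,x0:x1]=m[y0:y1,x0:x1]
    n,l,st,ce=cv2.connectedComponentsWithStats(k); 
    if n<2: return k,None
    i=1+st[1:,4].argmax(); return (l==i).astype(np.uint8),(st[i],ce[i])
def rect(c,m,z):
    cs,_=cv2.findContours(m,0,1); q=max(cs,key=cv2.contourArea)[:,0,:]
    X=np.array([cast(c,u,v,z)[:2] for u,v in q],np.float32)*1000
    return cv2.minAreaRect(X)
E
python3 - <<'E'
from m import *
# timer button: teal ring + orange
for nm,c,b in(('top',T,(320,230,350,262)),('scene',S,(140,210,168,232))):
    for lab,lo,hi in(('orange',(3,120,120),(18,255,255)),('teal',(75,60,40),(105,255,255))):
        m,s=mask(c,lo,hi,b)
        if s: print(nm,lab,s[0],s[1].round(1),cast(c,*s[1],.035 if lab=='teal' else .031).round(4))
for nm,c,b in(('top',T,(300,225,360,265)),('scene',S,(130,190,195,250))):
    m,s=mask(c,(20,0,100),(110,60,255),b); print(nm,s,rect(c,m,.035))
# block from depth
P=cloud(T)
for nm,c in(('top',T),('scene',S)):
    P=cloud(c); 
    for lab,zl,zh,cx,cy,r in(('block',.05,.066,.57,-.33,.07),('timer',.028,.04,.45,-.23,.11),('handle',.085,.13,.57,-.33,.07),('grip',.03,.06,.48,.34,.06),('jar',.06,.08,.64,.21,.06)):
        k=(P[...,2]>zl)&(P[...,2]<zh)&(np.hypot(P[...,0]-cx,P[...,1]-cy)<r)
        if k.sum()<5: print(nm,lab,'few',k.sum()); continue
        Q=P[k]; print(nm,lab,k.sum(),Q.mean(0).round(4),cv2.minAreaRect((Q[:,:2]*1000).astype(np.float32)))
# red grip
for nm,c,b in(('top',T,(105,215,155,260)),('scene',S,(260,95,305,130))):
    m,s=mask(c,(0,150,60),(6,255,255),b); print(nm,'red',s,cast(c,*s[1],.049),rect(c,m,.049))
E
```

```text
top orange [320 258  30   4  94] [333.9 259.9] [ 0.3988 -0.2304  0.031 ]
top teal [340 247   2   2   2] [340.5 247.5] [ 0.4327 -0.2497  0.035 ]
scene orange [140 210   9   8  42] [142.8 212.4] [ 0.3972 -0.2319  0.031 ]
scene teal [148 219  10   8  16] [151.1 223.7] [ 0.4426 -0.248   0.035 ]
top (array([306, 232,  44,  26, 872], dtype=int32), array([329.58486239, 245.09977064])) ((441.2516784667969, -214.03077697753906), (119.85183715820312, 68.82549285888672), 86.72539520263672)
scene (array([135, 197,  50,  42, 625], dtype=int32), array([157.976 , 218.3392])) ((445.2835998535156, -217.75399780273438), (118.84603881835938, 69.63276672363281), 86.47901916503906)
top block 552 [ 0.5644 -0.3251  0.0589] ((565.599609375, -326.7530212402344), (70.85298919677734, 72.00093078613281), 8.466376304626465)
top timer 1054 [ 0.4411 -0.2167  0.0342] ((472.9276428222656, -225.98387145996094), (136.36688232421875, 135.30516052246094), 86.61830139160156)
top handle 68 [ 0.5643 -0.3246  0.1099] ((565.2395629882812, -326.4534606933594), (17.57441520690918, 18.679275512695312), 10.201791763305664)
top g
[... 735 characters left out ...]
] ((484.1776428222656, 346.1922302246094), (25.634586334228516, 30.611698150634766), 68.34527587890625)
scene jar 220 [0.6595 0.2155 0.069 ] ((658.1093139648438, 216.9376220703125), (49.83442687988281, 52.854610443115234), 31.435483932495117)
top red (array([120, 229,  13,  15, 128], dtype=int32), array([126.359375, 236.40625 ])) [0.4780594  0.34580261 0.049     ] ((478.6156921386719, 345.58856201171875), (30.400232315063477, 34.302635192871094), 62.48676300048828)
scene red (array([281, 101,  11,  15, 105], dtype=int32), array([286.12380952, 107.36190476])) [0.49246964 0.33008923 0.049     ] ((493.4053955078125, 327.7130126953125), (32.13901138305664, 68.78356170654297), 31.456937789916992)
```

```bash
cat >> h.py <<'E'
def goto(x,y,z,yaw):
    o=get_obs(); p=o['tcp_pos']; R=Ro.from_euler('xyz',o['tcp_rot']).as_matrix()
    d=R.T@(np.array([x,y,z])-p)*100
    Rt=Ro.from_euler('xyz',[np.pi,0,yaw]).as_matrix()
    t=Ro.from_matrix(R.T@Rt).as_rotvec()
    print('shift cm',d.round(2),'turn',t.round(3),'q',o['joint_positions'].round(2),'t',o['clock'],'F',o['contact_force'].round(1),'w',round(o['grip_width'],3))
E
python3 - <<'E'
from m import *
for nm,c in(('top',T),('scene',S)):
    P=cloud(c); k=(np.abs(P[...,0]-.66)<.045)&(np.abs(P[...,1]-.0)<.045)&(P[...,2]>.06)&(P[...,2]<.14)
    Q=P[k]; A=np.c_[Q[:,:2],np.ones(len(Q))]
    for _ in range(3):
        s=np.linalg.lstsq(A,Q[:,2],rcond=None)[0]; r=np.abs(Q[:,2]-A@s); g=r<.006; Q=Q[g];A=A[g]
    n=np.array([-s[0],-s[1],1]);n/=np.linalg.norm(n)
    print(nm,len(Q),'n',n.round(4),'slope',np.arccos(n[2]),'yaw',np.arctan2(-n[1],-n[0]))
    # extent of pad: all points near plane
    k=(np.hypot(P[...,0]-.66,P[...,1])<.1)&(P[...,2]>.05); Q=P[k]; r=Q[:,2]-(Q[:,:2]@s[:2]+s[2]); Q=Q[np.abs(r)<.005]
    print(cv2.minAreaRect((Q[:,:2]*1000).astype(np.float32)),Q[:,2].min(),Q[:,2].max())
    # base by orange colour
    hsv=cv2.cvtColor(c['image'],cv2.COLOR_RGB2HSV)
    k=(np.hypot(P[...,0]-.66,P[...,1])<.13)&(P[...,2]>.011)&(P[...,2]<.024); Q=P[k]
    print('base',k.sum(),Q.mean(0),cv2.minAreaRect((Q[:,:2]*1000).astype(np.float32)))
goto(.5,.3,.23,1.72); goto(.5675,-.326,.23,1.72)
E
```

```text
top 1039 n [-0.2261 -0.0382  0.9734] slope 0.23137666135145524 yaw 0.16725327491263495
((667.6455078125, 6.874786376953125), (102.103271484375, 176.34860229492188), 8.471014976501465) 0.08448997657713957 0.11506525086163671
base 736 [0.63293661 0.00584209 0.01724664] ((664.5383911132812, 7.66015625), (130.76756286621094, 169.94412231445312), 8.813617706298828)
scene 793 n [-0.2284 -0.0367  0.9729] slope 0.23344380492973063 yaw 0.15922412362663288
((671.2967529296875, 0.9014739990234375), (99.78588104248047, 159.7997283935547), 7.824109077453613) 0.08540503749259537 0.11495443124742295
base 1079 [ 0.69274435 -0.02400734  0.01780917] ((669.6773071289062, 7.519317626953125), (130.85301208496094, 170.9093475341797), 9.055477142333984)
shift cm [-34.   -22.6   -1.64] turn [-1.000e-03  0.000e+00  1.014e+00] q [ 1.13  0.38  1.73 -0.    1.03 -0.03] t 0.1 F [-0.2 -0.2 -0.1] w 1.003
shift cm [-65.02 -77.39  -1.59] turn [-1.000e-03  0.000e+00  1.014e+00] q [ 1.13  0.38  1.73 -0.    1.03 -0.03] t 0.1 F [-0.2 -0.2 -0.1] w 1.003
```

```bash
python3 -m crank '[[1,-34,-22.6,-2,1.01],[1,-34,-22.6,-2,1.01],[1,-34,-22.6,-2,1.01],[1,-34,-22.6,-2,1.01],[1,-34,-22.6,-2,1.01],[1,-34,-22.6,-2,1.01],[1,-34,-22.6,-2,1.01],[1,-34,-22.6,-2,1.01],[1,-65,-77.4,-2,1.01],[1,-65,-77.4,-2,1.01],[1,-65,-77.4,-2,1.01],[1,-65,-77.4,-2,1.01],[1,-65,-77.4,-2,1.01],[1,-65,-77.4,-2,1.01],[1,-65,-77.4,-2,1.01],[1,-65,-77.4,-2,1.01],[1,-65,-77.4,-2,1.01],[1,-65,-77.4,-2,1.01],[1,-65,-77.4,-2,1.01],[1,-65,-77.4,-2,1.01]]'
python3 - <<'E'
from h import *
goto(.5675,-.326,.23,1.72)
E
```

```text
clock: 2.1
tcp_pos: [0.5628, -0.2906, 0.2337]
tcp_rot: [-3.141, -0.0, 1.724]
contact_force: [0.7, 0.9, 0.5]
grip_width: 0.999
shift cm [-3.57 -0.07  0.37] turn [-0.    -0.     0.004] q [-0.51  0.25  1.86  0.    1.03 -0.67] t 2.1 F [0.7 0.9 0.5] w 0.999
```

```bash
python3 -m crank '[[1,-3.5,0,0,0],[1,-3.5,0,0,0],[1,-3.5,0,0,0]]'
cat >> h.py <<'E'
def wrist(f):
    o=get_obs(); c=save('wrist',f); M=np.eye(4); M[:3,:3]=Ro.from_euler('xyz',o['tcp_rot']).as_matrix(); M[:3,3]=o['tcp_pos']
    W=M@c['tool_from_camera']; c['R']=W[:3,:3].T; c['t']=-c['R']@W[:3,3]; c['tcp']=o['tcp_pos']; c['rot']=o['tcp_rot']; np.savez(f[:-4]+'.npz',**c); return c
E
python3 - <<'E'
from h import *
c=wrist('w1.png'); print(c['mtx'],c['tool_from_camera'],c['tcp'],c['rot'])
E
```

```text
clock: 2.4
tcp_pos: [0.568, -0.3234, 0.2333]
tcp_rot: [-3.141, -0.001, 1.723]
contact_force: [0.2, 0.9, -0.4]
grip_width: 0.998
[[276.16147813   0.         258.49589523]
 [  0.         276.16147813 193.09670917]
 [  0.           0.           1.        ]] [[-2.88604719e-04 -9.55678868e-01 -2.94410967e-01  8.46797250e-02]
 [ 9.99999849e-01 -4.13617314e-04  3.62352844e-04 -9.91049296e-04]
 [-4.68066429e-04 -2.94410817e-01  9.55678843e-01 -1.69079806e-01]
 [ 0.00000000e+00  0.00000000e+00  0.00000000e+00  1.00000000e+00]] [ 0.56804737 -0.32339127  0.23330788] [-3.14087961e+00 -7.26362917e-04  1.72259061e+00]
```

View pics/w1.png

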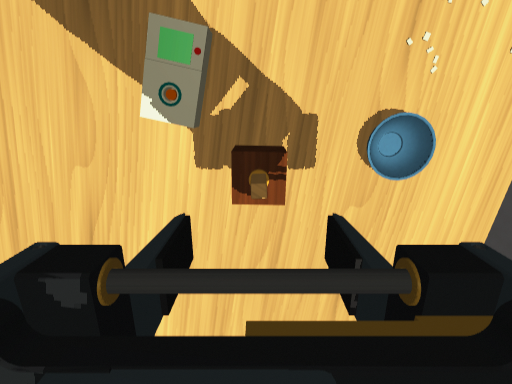

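Run:
```python
from m import *
c=dict(np.load('w1.npz')); P=cloud(c)
m,s=mask(c,(3,150,120),(15,255,255),(160,84,182,106)); print('orange',s,cast(c,*s[1],.031))
m,s=mask(c,(80,60,20),(110,255,140),(150,75,190,115)); 
if s: print('teal',s,cast(c,*(s[0][:2]+(s[0][2:4]-1)/2),.035))
for lab,zl,zh,cx,cy,r in(('block',.053,.066,.57,-.33,.07),('timer',.03,.04,.44,-.22,.11),('handle',.108,.13,.57,-.33,.07),('collar',.062,.075,.57,-.33,.03)):
    k=(P[...,2]>zl)&(P[...,2]<zh)&(np.hypot(P[...,0]-cx,P[...,1]-cy)<r)
    if k.sum()<5: print(lab,'few'); continue
    Q=P[k]; print(lab,k.sum(),Q.mean(0).round(4),cv2.minAreaRect((Q[:,:2]*1000).astype(np.float32)),np.percentile(Q[:,2],[5,95]))
```

```text
orange (array([166,  89,  10,  11,  87], dtype=int32), array([170.5862069,  94.2183908])) [ 0.44157613 -0.23997449  0.031     ]
teal (array([159,  82,  22,  24, 144], dtype=int32), array([169.48611111,  93.54861111])) [ 0.44139573 -0.23932881  0.035     ]
block 2512 [ 0.567  -0.3226  0.0586] ((567.3225708007812, -325.9350891113281), (69.99288940429688, 70.43074798583984), 7.658416271209717) [0.0572069 0.0600859]
timer 5889 [ 0.443  -0.2121  0.0335] ((442.35748291015625, -215.480712890625), (120.3110122680664, 71.05109405517578), 86.61481475830078) [0.03212354 0.034926  ]
handle 267 [ 0.5671 -0.3247  0.114 ] ((566.9268188476562, -325.7395324707031), (17.509536743164062, 18.24359130859375), 9.222850799560547) [0.11187402 0.11539617]
collar 116 [ 0.5665 -0.3194  0.0658] ((567.0833740234375, -322.3114013671875), (24.512929916381836, 18.576906204223633), 5.349620342254639) [0.06274195 0.07380369]
```

Run:
```python
from h import *
goto(.567,-.3257,.076,1.718)
```

```text
shift cm [-0.31 -0.14 15.74] turn [-0.001 -0.001  0.006] q [-0.55  0.29  1.82  0.    1.04 -0.7 ] t 2.45 F [-0.3  1.  -0.2] w 1.003
```

```bash
python3 -m crank '[[1,-0.3,-0.15,6,0],[1,-0.3,-0.15,10,0],[1,-0.3,-0.15,13,0],[1,-0.3,-0.15,13,0],[1,-0.3,-0.15,13,0]]' 20
python3 - <<'E'
from h import *
goto(.567,-.3257,.076,1.718)
E
```

```text
clock: 2.95
tcp_pos: [0.5678, -0.3255, 0.1047]
tcp_rot: [-3.141, -0.0, 1.725]
contact_force: [0.1, -0.6, 0.2]
grip_width: 1.001
shift cm [-0.   -0.08  2.87] turn [-0.    -0.     0.007] q [-0.56  0.45  1.87  0.    0.82 -0.71] t 2.95 F [ 0.1 -0.6  0.2] w 1.001
```

```bash
python3 -m crank '[[1,0,-0.1,1.5,0],[1,0,-0.1,2.9,0],[0.2,0,-0.1,2.9,0],[-0.3,0,-0.1,2.9,0],[-1,0,-0.1,2.9,0],[-1,0,-0.1,2.9,0],[-1,0,-0.1,2.9,0],[-1,0,-0.1,2.9,0],[-1,0,-0.1,2.9,0],[-1,0,-0.1,2.9,0],[-1,0,-0.1,2.9,0]]' 25
python3 - <<'E'
from h import *
goto(.567,-.3257,.076,1.718)
E
```

```text
clock: 4.05
tcp_pos: [0.5664, -0.3265, 0.0749]
tcp_rot: [3.142, -0.0, 1.724]
contact_force: [0.9, 0.0, 0.5]
grip_width: 0.249
shift cm [ 0.07  0.07 -0.11] turn [ 0.    -0.     0.006] q [-0.56  0.49  1.87  0.    0.78 -0.71] t 4.05 F [0.9 0.  0.5] w 0.249
```

```bash
python3 -m crank '[[-1,0,0,0,0],[-1,0,0,0,0],[-1,0,0,0,0]]'
python3 - <<'E'
from h import *
goto(.567,-.3257,.076,1.718); c=wrist('w2.png')
E
```

```text
clock: 4.35
tcp_pos: [0.5665, -0.3265, 0.0749]
tcp_rot: [3.142, 0.0, 1.724]
contact_force: [-0.6, 0.1, 0.3]
grip_width: 0.195
shift cm [ 0.07  0.06 -0.11] turn [0.    0.    0.006] q [-0.56  0.49  1.87 -0.    0.78 -0.71] t 4.35 F [-0.6  0.1  0.3] w 0.195
```

View pics/w2.png

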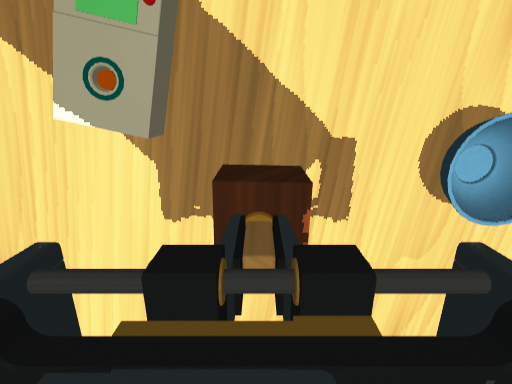

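```bash
python3 -m crank '[[-1,0,0,-3,0],[-1,0,0,-6,0],[-1,0,0,-8,0],[-1,0,0,-8,0],[-1,0,0,-8,0]]' 25
python3 - <<'E'
from h import *
goto(.4413,-.2400,.120,1.724); c=wrist('w3.png')
E
```

```text
clock: 4.9
tcp_pos: [0.5663, -0.3264, 0.1546]
tcp_rot: [3.142, 0.0, 1.724]
contact_force: [0.4, 0.7, -1.0]
grip_width: 0.196
shift cm [ 10.44 -11.04   3.46] turn [ 0.  0. -0.] q [-0.56  0.38  1.86 -0.    0.9  -0.71] t 4.9 F [ 0.4  0.7 -1. ] w 0.196
```

View pics/w3.png

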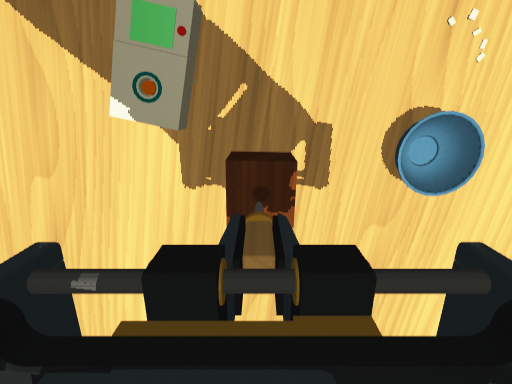

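Run:
```python
from m import *
c=dict(np.load('w3.npz'));R=c['R'];t=c['t']
def pr(X):
    p=c['mtx']@(R@np.array(X)+t); return (p[:2]/p[2]).round(1)
x,y,z=c['tcp']
print('tip proj',pr([x,y,z-.069]),'12 up',pr([x,y,z-.057]))
im=cv2.cvtColor(c['image'][180:250,220:300],cv2.COLOR_RGB2BGR); cv2.imwrite('pics/w3z.png',cv2.resize(im,None,fx=8,fy=8,interpolation=cv2.INTER_NEAREST))
P=cloud(c); print([(v,P[v,259].round(4)) for v in range(196,222,2)])
```

```text
tip proj [259.5 204.9] 12 up [259.5 209.6]
[(196, array([ 0.5671, -0.3335,  0.0365])), (198, array([ 0.567 , -0.3333,  0.0439])), (200, array([ 0.567 , -0.3332,  0.051 ])), (202, array([ 0.5654, -0.3232,  0.0868])), (204, array([ 0.5652, -0.3223,  0.0949])), (206, array([ 0.5652, -0.3223,  0.1002])), (208, array([ 0.5652, -0.3223,  0.1051])), (210, array([ 0.5652, -0.3224,  0.1096])), (212, array([ 0.5637, -0.3132,  0.1385])), (214, array([ 0.5637, -0.313 ,  0.1429])), (216, array([ 0.5638, -0.3139,  0.1443])), (218, array([ 0.564 , -0.3154,  0.1443])), (220, array([ 0.5643, -0.3172,  0.1437]))]
```

View pics/w3z.png

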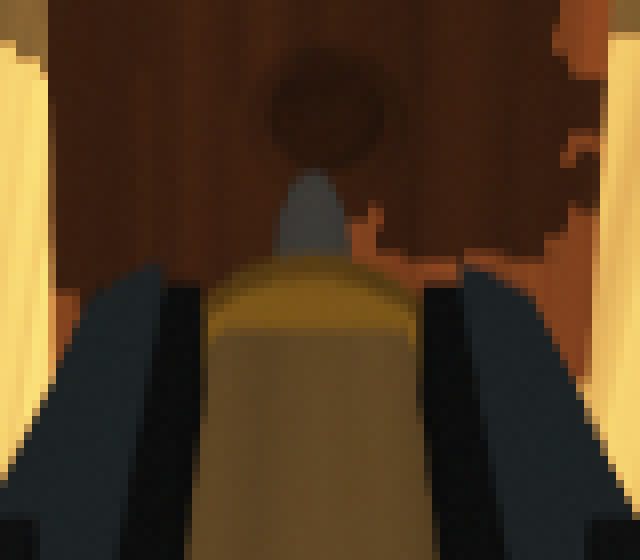

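```bash
python3 -m crank '[[-1,5,-5,0,0],[-1,10.4,-11,0,0],[-1,10.4,-11,0,0],[-1,10.4,-11,0,0],[-1,10.4,-11,0,0],[-1,10.4,-11,0,0]]' 25
python3 - <<'E'
from m import *
goto(.4413,-.2400,.120,1.724); c=wrist('w4.png');R=c['R'];t=c['t']
x,y,z=c['tcp']
p=c['mtx']@(R@np.array([x,y,z-.069])+t); print(p/p[2])
E
```

```text
clock: 5.55
tcp_pos: [0.4427, -0.241, 0.1547]
tcp_rot: [3.141, 0.0, 1.724]
contact_force: [0.1, -1.0, -2.0]
grip_width: 0.195
shift cm [ 0.12 -0.12  3.47] turn [ 0.  0. -0.] q [-0.54  0.16  2.16 -0.    0.83 -0.7 ] t 5.55 F [ 0.1 -1.  -2. ] w 0.195
[259.46846038 204.93455716   1.        ]
```

View pics/w4.png

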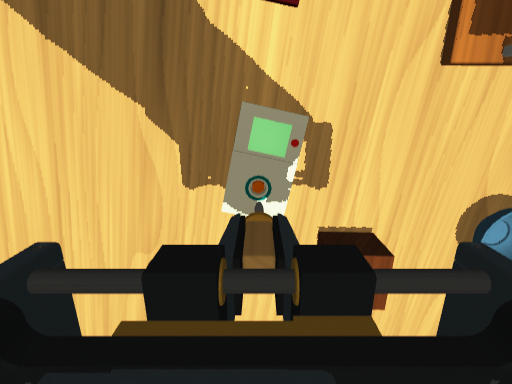

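```bash
python3 - <<'E'
from m import *
c=dict(np.load('w4.npz'))
m,s=mask(c,(3,150,120),(15,255,255),(245,174,272,200)); print('orange',s[0],cast(c,*s[1],.031))
m,s=mask(c,(80,60,20),(110,255,160),(240,170,276,204)); print('teal',s[0],cast(c,*(s[0][:2]+(s[0][2:4]-1)/2),.035))
E
python3 -m crank '[[-1,0.1,-0.1,2,0],[-1,0.1,-0.1,3.5,0],[-1,0.1,-0.1,4,0],[-1,0.1,-0.1,4,0]]' 30
python3 - <<'E'
from h import *
goto(.4413,-.2400,.095,1.724);c=wrist('w5.png')
E
```

```text
orange [252 181  13  12 111] [ 0.44080748 -0.23957212  0.031     ]
teal [245 176  26  24 176] [ 0.44046905 -0.23922289  0.035     ]
clock: 6.0
tcp_pos: [0.4409, -0.2398, 0.1142]
tcp_rot: [-3.141, -0.001, 1.724]
contact_force: [-0.3, -0.2, -0.1]
grip_width: 0.195
shift cm [-0.03  0.04  1.92] turn [-0.001 -0.001 -0.   ] q [-0.54  0.22  2.17  0.    0.75 -0.7 ] t 6.0 F [-0.3 -0.2 -0.1] w 0.195
```

View pics/w5.png

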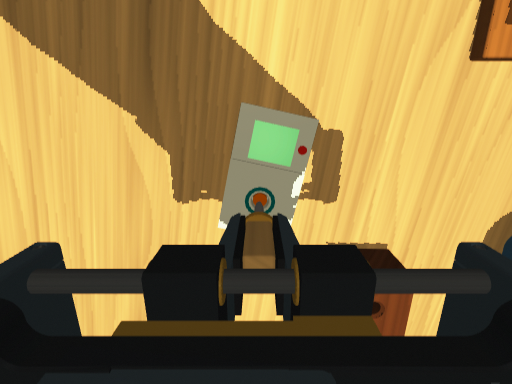

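Aligned (tip at (259,204) over the orange button at (259,199) with 10 mm height gap). Press.

```bash
python3 -m crank '[[-1,0,0,1,0],[-1,0,0,1.4,0],[-1,0,0,1.6,0],[-1,0,0,1.6,0]]' 30; python3 -m crank '[[-1,0,0,0.2,0],[-1,0,0,0.3,0],[-1,0,0,0.3,0]]'
```

```text
clock: 6.45
tcp_pos: [0.4408, -0.2396, 0.0988]
tcp_rot: [-3.141, -0.0, 1.724]
contact_force: [-0.5, 1.0, 0.9]
grip_width: 0.196
clock: 6.75
tcp_pos: [0.4408, -0.2397, 0.096]
tcp_rot: [3.141, 0.0, 1.724]
contact_force: [-0.4, -0.0, 2.3]
grip_width: 0.195
```

```bash
python3 -m crank '[[-1,0,0,0.15,0],[-1,0,0,0.2,0],[-1,0,0,0.2,0]]'; python3 -m crank '[[-1,0,0,0.1,0],[-1,0,0,0.15,0],[-1,0,0,0.15,0]]'
```

```text
clock: 7.05
tcp_pos: [0.441, -0.2398, 0.0944]
tcp_rot: [3.141, 0.0, 1.724]
contact_force: [-3.4, 1.7, 11.4]
grip_width: 0.194
clock: 7.35
tcp_pos: [0.4413, -0.24, 0.0936]
tcp_rot: [3.141, 0.001, 1.724]
contact_force: [-6.1, 2.6, 25.9]
grip_width: 0.194
```

```bash
python3 -m crank '[[-1,0,0,-0.2,0],[-1,0,0,-2,0],[-1,0,0,-6,0],[-1,0,0,-6,0],[-1,0,0,-6,0]]' 30
python3 - <<'E'
from h import *
goto(.5665,-.3265,.155,1.724);c=wrist('w6.png')
im=cv2.cvtColor(c['image'][170:250,220:300],cv2.COLOR_RGB2BGR); cv2.imwrite('pics/w6z.png',cv2.resize(im,None,fx=7,fy=7,interpolation=cv2.INTER_NEAREST))
E
```

```text
clock: 7.85
tcp_pos: [0.4411, -0.2398, 0.1529]
tcp_rot: [3.14, 0.001, 1.724]
contact_force: [-0.3, -0.7, -0.1]
grip_width: 0.194
shift cm [-10.48  11.08  -0.19] turn [ 0.001  0.001 -0.   ] q [-0.54  0.16  2.16 -0.    0.82 -0.7 ] t 7.85 F [-0.3 -0.7 -0.1] w 0.194
```

View pics/w6z.png

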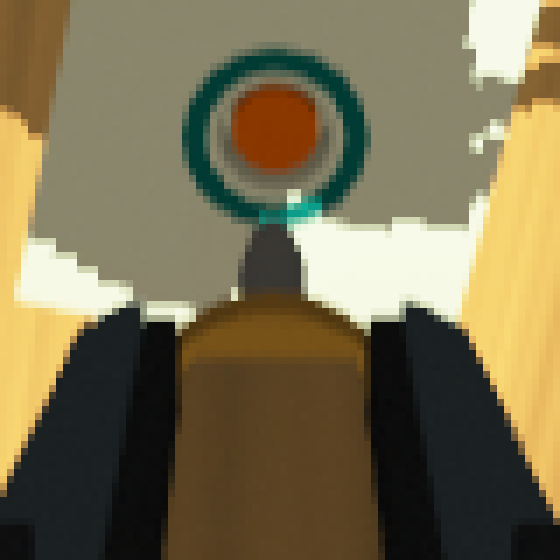

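```bash
python3 -m crank '[[-1,-5,5,-0.5,0],[-1,-10.5,11.1,-0.5,0],[-1,-10.5,11.1,-0.5,0],[-1,-10.5,11.1,-0.5,0],[-1,-10.5,11.1,-0.5,0],[-1,-10.5,11.1,-0.5,0],[-1,-10.5,11.1,-0.5,0]]'
python3 - <<'E'
from h import *
goto(.5667,-.3262,.076,1.724)
E
```

```text
clock: 8.6
tcp_pos: [0.5653, -0.3256, 0.1568]
tcp_rot: [-3.141, -0.001, 1.724]
contact_force: [-0.5, 0.4, -0.5]
grip_width: 0.196
shift cm [-0.09  0.14  8.08] turn [-0.001 -0.001 -0.   ] q [-0.56  0.38  1.86  0.    0.91 -0.71] t 8.6 F [-0.5  0.4 -0.5] w 0.196
```

```bash
python3 -m crank '[[-1,-0.1,0.15,1,0],[-1,-0.1,0.15,2,0],[-1,-0.1,0.15,3,0],[-1,-0.1,0.15,4,0],[-1,-0.1,0.15,5,0],[-1,-0.1,0.15,5,0]]'
```

```text
clock: 9.2
tcp_pos: [0.5672, -0.3267, 0.1055]
tcp_rot: [-3.14, -0.002, 1.724]
contact_force: [-0.3, 0.4, -0.4]
grip_width: 0.197
```

```bash
python3 -m crank '[[-1,-0.05,0,1,0],[-1,-0.05,0,2,0],[-1,-0.05,0,2.8,0],[-1,-0.05,0,2.9,0],[-1,-0.05,0,2.9,0]]'
```

```text
clock: 9.7
tcp_pos: [0.5681, -0.3276, 0.0781]
tcp_rot: [-3.141, -0.0, 1.724]
contact_force: [-0.7, -0.4, -0.8]
grip_width: 0.197
```

```bash
python3 -m crank '[[-1,0.1,-0.1,0.2,0],[-1,0.1,-0.1,0.3,0],[-1,0.1,-0.1,0.3,0]]'
```

```text
clock: 10.0
tcp_pos: [0.567, -0.3269, 0.0755]
tcp_rot: [3.141, 0.0, 1.724]
contact_force: [0.3, 0.5, -0.4]
grip_width: 0.197
```

```bash
python3 -m crank '[[-1,0,0,0.1,0],[-1,0,0,0.2,0],[-1,0,0,0.2,0]]'; python3 -m crank '[[-0.4,0,0,0,0],[-0.4,0,0,0,0],[0.2,0,0,0,0],[0.2,0,0,0,0],[1,0,0,0,0],[1,0,0,0,0],[1,0,0,0,0],[1,0,0,-3,0],[1,0,0,-8,0],[1,0,0,-15,0],[1,0,0,-15,0],[1,0,0,-15,0],[1,0,0,-15,0]]'
python3 - <<'E'
from h import *
goto(.478,.346,.22,-.37); goto(.478,.346,.22,-.37+np.pi)
c=wrist('w7.png')
E
```

```text
clock: 10.3
tcp_pos: [0.5672, -0.3271, 0.0748]
tcp_rot: [-3.142, 0.0, 1.724]
contact_force: [-6.3, 3.9, 19.6]
grip_width: 0.199
clock: 11.6
tcp_pos: [0.5668, -0.3267, 0.223]
tcp_rot: [-3.142, -0.0, 1.724]
contact_force: [-0.2, 0.4, -0.2]
grip_width: 1.003
shift cm [67.84  1.48  0.3 ] turn [-0.     0.     2.094] q [-0.56  0.3   1.83 -0.    1.02 -0.71] t 11.6 F [-0.2  0.4 -0.2] w 1.003
shift cm [67.84  1.48  0.3 ] turn [-0.    -0.    -1.048] q [-0.56  0.3   1.83 -0.    1.02 -0.71] t 11.6 F [-0.2  0.4 -0.2] w 1.003
```

View pics/w7.png

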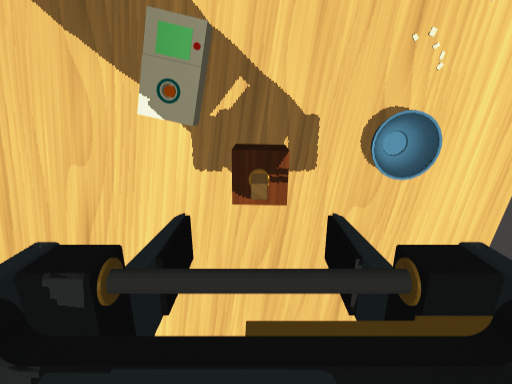

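```bash
python3 - <<'E'
from h import *
c=dict(np.load('w7.npz'));P=cloud(c);k=(P[...,2]>.1)&(np.hypot(P[...,0]-.567,P[...,1]+.326)<.05);Q=P[k]
print(k.sum(),Q.mean(0),Q[:,2].max(),cv2.minAreaRect((Q[:,:2]*1000).astype(np.float32)))
E
python3 -m crank '[[1,67,1.5,0,-1.05],[1,67,1.5,0,-1.05],[1,67,1.5,0,-1.05],[1,67,1.5,0,-1.05],[1,67,1.5,0,-1.05],[1,67,1.5,0,-1.05],[1,67,1.5,0,-1.05],[1,67,1.5,0,-1.05],[1,67,1.5,0,-1.05],[1,67,1.5,0,-1.05],[1,67,1.5,0,-1.05],[1,67,1.5,0,-1.05],[1,67,1.5,0,-1.05],[1,67,1.5,0,-1.05],[1,67,1.5,0,-1.05],[1,67,1.5,0,-1.05],[1,67,1.5,0,-1.05]]'
python3 - <<'E'
from h import *
goto(.479,.346,.22,-.37+np.pi)
c=wrist('w8.png')
E
```

```text
29704 [ 0.56686276 -0.30242692  0.32176377] 0.34749252039426237 ((564.833984375, -317.10552978515625), (98.34053039550781, 50.778472900390625), 8.539495468139648)
clock: 13.35
tcp_pos: [0.4795, 0.3364, 0.2225]
tcp_rot: [-3.14, -0.001, 2.773]
contact_force: [0.4, -0.4, 0.3]
grip_width: 0.996
shift cm [0.4  0.88 0.25] turn [-0.001 -0.001  0.001] q [ 0.57  0.19  1.96 -0.    0.99 -0.63] t 13.35 F [ 0.4 -0.4  0.3] w 0.996
```

View pics/w8.png

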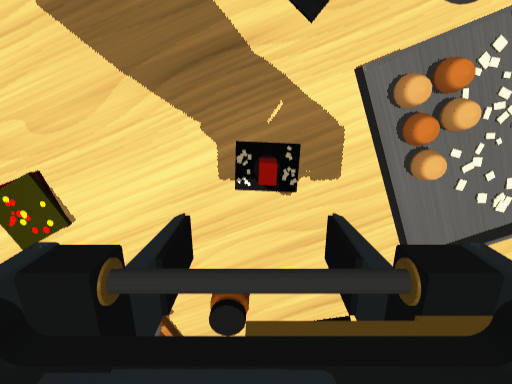

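Run:
```python
from m import *
c=dict(np.load('w7.npz'));P=cloud(c);k=(P[...,2]>.1)&(P[...,2]<.13)&(np.hypot(P[...,0]-.567,P[...,1]+.326)<.05);Q=P[k]
print('handle',k.sum(),Q.mean(0),cv2.minAreaRect((Q[:,:2]*1000).astype(np.float32)))
c=dict(np.load('w8.npz'));P=cloud(c)
for lab,zl,zh,r in(('grip',.04,.06,.04),('plate',.003,.06,.08)):
    k=(P[...,2]>zl)&(P[...,2]<zh)&(np.hypot(P[...,0]-.479,P[...,1]-.346)<r);Q=P[k]
    print(lab,k.sum(),Q.mean(0).round(4),cv2.minAreaRect((Q[:,:2]*1000).astype(np.float32)),Q[:,2].max())
hsv=cv2.cvtColor(c['image'],cv2.COLOR_RGB2HSV)
m=((hsv[...,2]<60)|((hsv[...,1]<60)&(hsv[...,2]>120))|((hsv[...,0]<5)&(hsv[...,1]>150))).astype(np.uint8); k=np.zeros_like(m);k[135:197,228:306]=m[135:197,228:306]
print(rect(c,k,.007))
```

```text
handle 319 [ 0.56611282 -0.32469573  0.11303108] ((566.265869140625, -325.990478515625), (17.371639251708984, 17.696889877319336), 7.825942039489746)
grip 443 [0.479  0.3489 0.0471] ((479.8719787597656, 348.6039123535156), (23.883529663085938, 30.314735412597656), 66.2273178100586) 0.04974535552635481
plate 3045 [0.4775 0.3494 0.0122] ((480.0068359375, 348.63018798828125), (90.00814056396484, 70.13261413574219), 66.41263580322266) 0.04974535552635481
((478.6952209472656, 349.0705871582031), (89.15152740478516, 69.33695220947266), 66.16026306152344)
```

Run:
```python
from h import *
goto(.4798,.3487,.017,2.728)
```

```text
shift cm [ 0.43  1.18 20.58] turn [-0.001 -0.001  0.045] q [ 0.57  0.19  1.96 -0.    0.99 -0.63] t 13.4 F [-0.4 -0.5 -0.3] w 1.001
```

```bash
python3 -m crank '[[1,0.4,1.2,4,0.045],[1,0.4,1.2,8,0.045],[1,0.4,1.2,13,0.045],[1,0.4,1.2,13,0.045],[1,0.4,1.2,13,0.045]]'
python3 - <<'E'
from h import *
goto(.4798,.3487,.017,2.728)
c=wrist('w9.png')
E
```

```text
clock: 13.9
tcp_pos: [0.4805, 0.3495, 0.0939]
tcp_rot: [-3.14, -0.001, 2.728]
contact_force: [0.5, 0.0, 1.0]
grip_width: 1.001
shift cm [ 0.03 -0.09  7.69] turn [-0.001 -0.001 -0.   ] q [ 0.59  0.39  1.99  0.    0.76 -0.57] t 13.9 F [0.5 0.  1. ] w 1.001
```

View pics/w9.png

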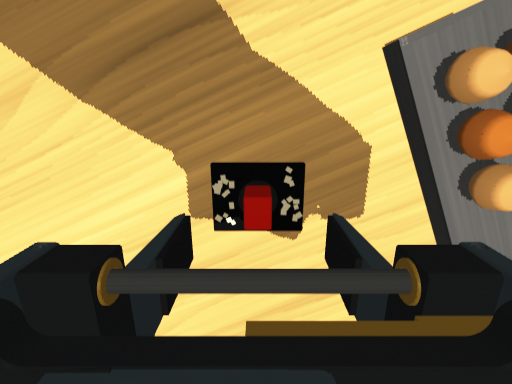

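```bash
python3 -m crank '[[1,0,-0.05,3,0],[1,0,-0.05,6,0],[1,0,-0.05,7.7,0],[1,0,-0.05,7.7,0],[1,0,-0.05,7.7,0]]' 25; python3 -m crank '[[-0.2,0,0,0,0],[-0.2,0,0,0,0],[-0.3,0,0,0,0],[-1,0,0,0,0],[-1,0,0,0,0],[-1,0,0,0,0],[-1,0,0,0,0],[-1,0,0,0,0],[-1,0,0,0,0],[-1,0,0,0,0]]'
```

```text
clock: 14.45
tcp_pos: [0.481, 0.3503, 0.018]
tcp_rot: [3.14, 0.001, 2.729]
contact_force: [-0.7, -0.5, 1.0]
grip_width: 1.0
clock: 15.45
tcp_pos: [0.48, 0.3497, 0.0163]
tcp_rot: [-3.141, -0.0, 2.729]
contact_force: [0.4, 0.3, 0.2]
grip_width: 0.259
```

```bash
python3 -m crank '[[-1,0,0,-3,0],[-1,0,0,-7,0],[-1,0,0,-12,0],[-1,0,0,-17,0],[-1,0,0,-21,0],[-1,0,0,-21,0],[-1,0,0,-21,0]]' 30
python3 - <<'E'
from h import *
goto(.61,.0,.23,3.29)
c=wrist('w10.png')
E
```

```text
clock: 16.15
tcp_pos: [0.4802, 0.3498, 0.2268]
tcp_rot: [3.141, 0.001, 2.729]
contact_force: [-0.5, -0.0, -2.3]
grip_width: 0.26
shift cm [-25.93 -26.83  -0.33] turn [ 0.001  0.001 -0.561] q [ 0.59  0.2   1.95  0.    1.   -0.57] t 16.15 F [-0.5 -0.  -2.3] w 0.26
```

View pics/w10.png

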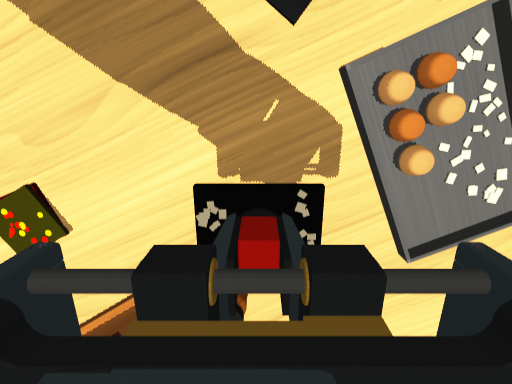

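```bash
python3 - <<'E'
from h import *
goto(.79,.02,.24,3.29)
E
python3 -m crank '[[-1,-39.5,-18,-1,-0.56],[-1,-39.5,-18,-1,-0.56],[-1,-39.5,-18,-1,-0.56],[-1,-39.5,-18,-1,-0.56],[-1,-39.5,-18,-1,-0.56],[-1,-39.5,-18,-1,-0.56],[-1,-39.5,-18,-1,-0.56],[-1,-39.5,-18,-1,-0.56],[-1,-39.5,-18,-1,-0.56],[-1,-39.5,-18,-1,-0.56],[-1,-39.5,-18,-1,-0.56],[-1,-39.5,-18,-1,-0.56],[-1,-39.5,-18,-1,-0.56]]'
python3 - <<'E'
from h import *
goto(.667,.0075,.2,3.29)
c=wrist('w11.png')
E
```

```text
shift cm [-41.65 -17.72  -1.46] turn [-0.001 -0.001 -0.561] q [ 0.59  0.2   1.95  0.    1.   -0.57] t 16.2 F [ 0.3 -0.7 -2.5] w 0.264
clock: 17.5
tcp_pos: [0.7689, 0.0275, 0.2357]
tcp_rot: [3.141, -0.001, -2.993]
contact_force: [0.1, 1.0, -1.5]
grip_width: 0.26
shift cm [10.37 -0.47  3.58] turn [ 0.    -0.001 -0.   ] q [ 0.01  0.47  1.57  0.    1.11 -1.71] t 17.5 F [ 0.1  1.  -1.5] w 0.26
```

View pics/w11.png

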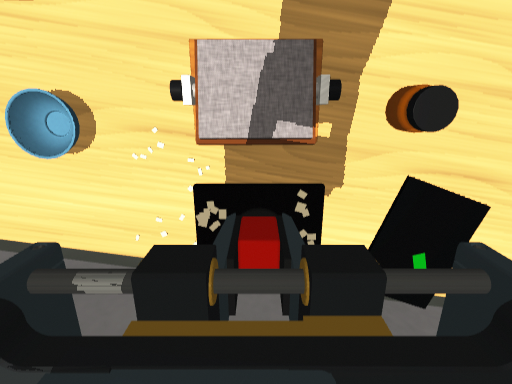

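Run:
```python
from m import *
c=dict(np.load('w11.npz'));P=cloud(c)
print('offset check',c['tcp'])
Q=P[55:125,210:305].reshape(-1,3);Q=Q[(Q[:,2]>.06)&(Q[:,2]<.14)];A=np.c_[Q[:,:2],np.ones(len(Q))]
for _ in range(3):
    s=np.linalg.lstsq(A,Q[:,2],rcond=None)[0]; r=np.abs(Q[:,2]-A@s); g=r<.004; Q=Q[g];A=A[g]
n=np.array([-s[0],-s[1],1]);n/=np.linalg.norm(n)
print(len(Q),n.round(4),np.arccos(n[2]),np.arctan2(-n[1],-n[0]),'z at .667,.0075',s@[.667,.0075,1])
# felt by low saturation
hsv=cv2.cvtColor(c['image'],cv2.COLOR_RGB2HSV)
r=P[...,2]-(P[...,:2]@s[:2]+s[2])
k=(np.abs(r)<.006)&(np.hypot(P[...,0]-.667,P[...,1])<.1)
k[150:]=0
k2=(k&(hsv[...,1]<70)).astype(np.uint8); k2=cv2.morphologyEx(k2,cv2.MORPH_OPEN,np.ones((9,9)))
n_,l,st,ce=cv2.connectedComponentsWithStats(k2); i=1+st[1:,4].argmax(); k2=l==i
Q=P[k2]; b=cv2.minAreaRect((Q[:,:2]*1000).astype(np.float32)); print(st[i],b, 'plane z at centre',s@[b[0][0]/1e3,b[0][1]/1e3,1])
k=(P[...,2]>.01)&(P[...,2]<.024)&(np.hypot(P[...,0]-.667,P[...,1])<.12);k[150:]=0;Q=P[k];print('base',cv2.minAreaRect((Q[:,:2]*1000).astype(np.float32)))
# held tile
k=(P[...,2]>.19)&(P[...,2]<.235);Q=P[170:230][k[170:230]]
print(len(Q));A=np.c_[Q[:,:2],np.ones(len(Q))];q=np.linalg.lstsq(A,Q[:,2],rcond=None)[0];print('tile',q,Q.mean(0))
```

```text
offset check [0.76889552 0.02747588 0.23568072]
6616 [-0.2264 -0.0348  0.9734] 0.2310932818710649 0.15254577436883068 z at .667,.0075 0.09836648593000691
[  197    40   117    99 11202] ((667.2069091796875, 9.505241394042969), (97.7378921508789, 119.98765563964844), 8.50515079498291) plane z at centre 0.09848630205430053
base ((666.3735961914062, 9.418998718261719), (128.54953002929688, 170.6304931640625), 8.360611915588379)
5062
tile [0.05676808 0.00761259 0.18236644] [0.74720476 0.02508512 0.22497478]
```

Run:
```python
from h import *
goto(.659,.0073,.14,.1485-np.pi)
```

```text
shift cm [11.17 -0.37  9.61] turn [ 0.    -0.001 -0.   ] q [ 0.01  0.46  1.57  0.    1.11 -1.71] t 17.55 F [-0.1 -0.2 -1.1] w 0.261
```

```bash
python3 -m crank '[[-1,4,-0.2,0,0],[-1,8,-0.4,0,0],[-1,11.2,-0.4,1,0],[-1,11.2,-0.4,4,0],[-1,11.2,-0.4,7,0],[-1,11.2,-0.4,9.3,0],[-1,11.2,-0.4,9.3,0],[-1,11.2,-0.4,9.3,0]]'
python3 - <<'E'
from h import *
goto(.659,.0073,.126,.1485-np.pi)
E
```

```text
clock: 18.35
tcp_pos: [0.6595, 0.0065, 0.144]
tcp_rot: [3.142, -0.0, -2.994]
contact_force: [0.9, 0.1, -1.3]
grip_width: 0.263
shift cm [0.04 0.09 1.8 ] turn [ 0.    -0.    -0.001] q [-0.03  0.4   1.85  0.    0.89 -1.74] t 18.35 F [ 0.9  0.1 -1.3] w 0.263
```

```bash
python3 -m crank '[[-1,0.05,0.1,1,0],[-1,0.05,0.1,1.8,0],[-1,0.05,0.1,1.8,0]]'; python3 -m crank '[[-1,0,0,0.1,0],[-1,0,0,0.2,0],[-1,0,0,0.3,0]]' 7; python3 -m crank '[[-1,0,0,0.2,0],[-1,0,0,0.4,0],[-1,0,0,0.4,0]]' 7
python3 - <<'E'
from h import *
goto(.659,.0073,.1154,.1485-np.pi)
E
```

```text
clock: 18.65
tcp_pos: [0.6584, 0.007, 0.1246]
tcp_rot: [3.141, -0.001, -2.994]
contact_force: [-0.3, -0.2, -1.6]
grip_width: 0.264
clock: 18.95
tcp_pos: [0.6591, 0.0069, 0.1227]
tcp_rot: [-3.142, 0.0, -2.994]
contact_force: [0.3, 0.3, -0.2]
grip_width: 0.265
clock: 19.25
tcp_pos: [0.6586, 0.0068, 0.1183]
tcp_rot: [-3.142, -0.001, -2.994]
contact_force: [-4.3, -1.7, 4.1]
grip_width: 0.263
shift cm [-0.05  0.04  0.29] turn [-0.    -0.001 -0.001] q [-0.02  0.44  1.86 -0.    0.85 -1.74] t 19.25 F [-4.3 -1.7  4.1] w 0.263
```

```bash
python3 -m crank '[[-1,0,0,0.1,0],[-1,0,0,0.2,0],[-1,0,0,0.3,0],[-1,0,0,0.3,0]]' 7
python3 - <<'E'
from h import *
goto(.659,.0073,.1154,.1485-np.pi); wrist('w12.png'); c=save('scene','s2.png'); np.savez('s2.npz',**c)
cv2.imwrite('pics/s2z.png',cv2.resize(cv2.cvtColor(c['image'][130:250,220:340],cv2.COLOR_RGB2BGR),None,fx=5,fy=5,interpolation=cv2.INTER_CUBIC))
E
```

```text
clock: 19.65
tcp_pos: [0.6584, 0.0068, 0.1152]
tcp_rot: [3.142, -0.001, -2.994]
contact_force: [-5.9, -1.9, 3.7]
grip_width: 0.266
shift cm [-0.07  0.04 -0.02] turn [ 0.    -0.001 -0.001] q [-0.02  0.44  1.86 -0.    0.84 -1.74] t 19.65 F [-5.9 -1.9  3.7] w 0.266
```

View pics/w12.png

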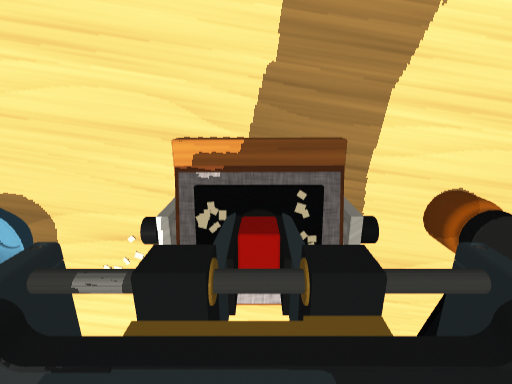

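View pics/s2z.png

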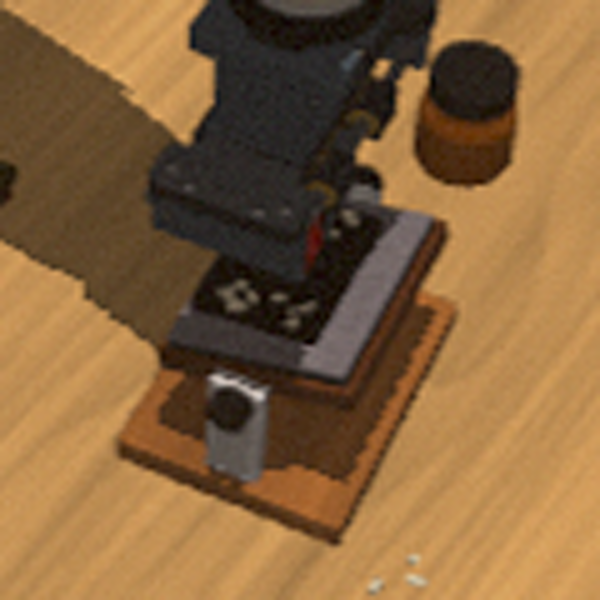

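```bash
cat > tp.py <<'E'
from m import *
import sys
def tile(f):
    c=dict(np.load(f));P=cloud(c)
    tc=c['tcp']
    def fit(Q):
        A=np.c_[Q[:,:2]-tc[:2],np.ones(len(Q))];B=Q[:,2]
        for _ in range(4):
            s=np.linalg.lstsq(A,B,rcond=None)[0]; g=np.abs(B-A@s)<.0025;A=A[g];B=B[g]
        n=np.array([-s[0],-s[1],1]);n/=np.linalg.norm(n);return s,n,len(B)
    V=c['image'].max(2)
    k=np.zeros(V.shape,bool); k[188:245,197:215]=1; k[188:245,308:320]=1; k[188:210,197:320]=1
    k&=(V<60)|True
    Q=P[k]; Q=Q[np.abs(Q[:,2]-(tc[2]-.013))<.02]; s,n,N=fit(Q)
    ex=np.array([np.cos(.1485),np.sin(.1485)]);ey=np.array([-ex[1],ex[0]])
    print('tile plane N',N,'slope x',np.arctan(s[:2]@ex).round(4),'slope y',np.arctan(s[:2]@ey).round(4),'z0',s[2])
    # edge pixels of tile -> front edge
    return c,P,s,n
if __name__=='__main__': tile(sys.argv[1])
E
python3 tp.py w12.npz; python3 tp.py w11.npz
```

```text
tile plane N 3714 slope x 0.1121 slope y -0.0002 z0 0.10576117604931014
tile plane N 3740 slope x 0.0033 slope y 0.0001 z0 0.22488433740842553
```

```bash
python3 -m crank '[[-1,0.2,0,0.05,0],[-1,0.4,0,0.1,0],[-1,0.6,0,0.15,0],[-1,0.6,0,0.15,0]]' 5
python3 - <<'E'
from h import *
goto(.659,.0073,.1154,.1485-np.pi); wrist('w13.png')
E
python3 tp.py w13.npz
```

```text
clock: 20.15
tcp_pos: [0.6528, 0.0061, 0.1138]
tcp_rot: [3.142, -0.0, -2.994]
contact_force: [-0.9, 0.4, -0.1]
grip_width: 0.262
shift cm [-0.64  0.03 -0.16] turn [ 0.    -0.    -0.001] q [-0.03  0.43  1.87  0.    0.84 -1.74] t 20.15 F [-0.9  0.4 -0.1] w 0.262
tile plane N 3738 slope x 0.1676 slope y 0.0001 z0 0.10454887237546133
```

```bash
python3 -m crank '[[-1,0.1,0,0.1,0],[-1,0.2,0,0.2,0],[-1,0.3,0,0.3,0],[-1,0.4,0,0.4,0],[-1,0.4,0,0.4,0]]' 5
python3 - <<'E'
from h import *
goto(.659,.0073,.1154,.1485-np.pi); wrist('w14.png')
E
python3 tp.py w14.npz
```

```text
clock: 20.7
tcp_pos: [0.649, 0.0055, 0.11]
tcp_rot: [-3.142, 0.0, -2.994]
contact_force: [0.6, -1.1, 2.7]
grip_width: 0.26
shift cm [-1.02  0.03 -0.54] turn [-0.     0.    -0.001] q [-0.03  0.43  1.88 -0.    0.83 -1.75] t 20.7 F [ 0.6 -1.1  2.7] w 0.26
tile plane N 3467 slope x 0.2361 slope y 0.0003 z0 0.10050733534428014
```

```bash
python3 -m crank '[[-1,0,0,0.1,0],[-1,0,0,0.2,0],[-1,0,0,0.2,0]]' 5;  python3 -m crank '[[-1,0,0,0,0],[-1,0,0,0,0]]' 40
python3 - <<'E'
from h import *
goto(.659,.0073,.1154,.1485-np.pi); wrist('w15.png')
E
python3 tp.py w15.npz
```

```text
clock: 21.05
tcp_pos: [0.6494, 0.0055, 0.1083]
tcp_rot: [-3.142, 0.001, -2.994]
contact_force: [-1.2, 0.7, 6.7]
grip_width: 0.261
clock: 21.25
tcp_pos: [0.6493, 0.0055, 0.1083]
tcp_rot: [-3.142, 0.001, -2.994]
contact_force: [-1.2, 0.4, 6.6]
grip_width: 0.261
shift cm [-0.98  0.04 -0.71] turn [-0.     0.001 -0.001] q [-0.03  0.44  1.88  0.    0.82 -1.75] t 21.25 F [-1.2  0.4  6.6] w 0.261
tile plane N 3469 slope x 0.2351 slope y -0.0012 z0 0.09896624986348232
```

View pics/w15.png

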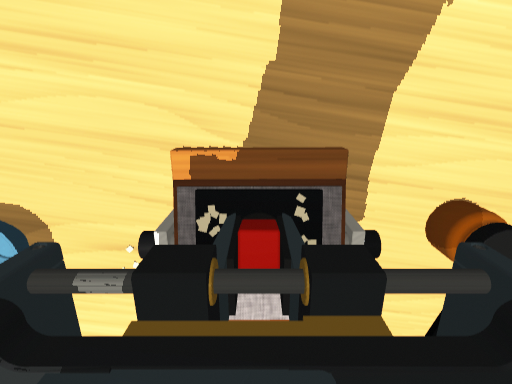

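Run:
```python
from tp import *
c,P,s,n=tile('w15.npz'); tc=c['tcp']
ex=np.array([np.cos(.1485),np.sin(.1485)]);ey=np.array([-ex[1],ex[0]])
g=cv2.cvtColor(c['image'],cv2.COLOR_RGB2GRAY).astype(int)
for u in(225,250,275,290): print(u,g[176:200,u])
for v in(200,212): print(v,g[v,168:204],g[v,312:352])
```

```text
tile plane N 3469 slope x 0.2351 slope y -0.0012 z0 0.09896624986348232
225 [74 75 70 54 42 43 43 44 45 41 62 89 71 29 10 12 13 12 12 12 14 11 12 13]
250 [74 74 70 54 42 43 44 44 45 41 58 83 70 29  8 13 13 11 11 12 13 13 12 12]
275 [73 73 66 49 42 44 45 44 43 42 61 86 71 33  8 13 13 12 13 13 11 12 13 11]
290 [73 73 66 48 41 43 44 43 43 41 62 90 76 32  8 12 13 12 11 13 13 12 13 12]
200 [220 221 222 222 222 142  44  44  44  83  87  82  81  82  79  81  84  81
  91  88  88  87  94  92  93  87  84  24  13  11  11  13  12  12  11  12] [ 11  12  13  13  13  13  12  11  11  11  21  82  84  89  86  88  87  97
  92  92  86  88  89  89  90  89  86  85  86  90  41  40  39  82 126 126
 126 127 127 126]
212 [228 224 188 111 111  93  45  44  45  60  83  86  84  82  79  84  82  88
  82  78  76  74  78  82  86  87  92  42  13  11  12  11  10  11  11  12] [ 10  12  12  11  12  11  10  11  11  11  38  89  84  77  79  77  76  84
  86  85  96  89  88  99  91  90  90  87  87  78  44  45  44  96 113 111
 112 116 119 118]
```

```bash
cat > gap.py <<'E'
from tp import *
def gaps(f,pts):
    c,P,s,n=tile(f); tc=c['tcp']; ex=np.array([np.cos(.1485),np.sin(.1485)]);ey=np.array([-ex[1],ex[0]])
    o=-c['R'].T@c['t']
    for lab,u,v,low in pts:
        d=c['R'].T@np.linalg.inv(c['mtx'])@np.array([u,v,1.])
        z0=s[2]-low/n[2]
        # z = s0(x-tx)+s1(y-ty)+z0
        k=(s[0]*(o[0]-tc[0])+s[1]*(o[1]-tc[1])+z0-o[2])/(d[2]-s[0]*d[0]-s[1]*d[1])
        X=o+k*d; r=X[:2]-[.667,.0085]; print(lab,X.round(4),'upslope',(r@ex/n[2]*1000).round(1),'y',(r@ey*1000).round(1))
E
python3 - <<'E'
from gap import *
gaps('w15.npz',[('felt low',259,185.6,.007),('tile low bot',259,188.7,.007),('tile low top',259,188.7,0),('tileL',194.7,200,0),('tileL bot',194.7,200,.007),('tileR',322.2,200,0),('feltL',176.5,200,.007),('feltR',341.5,200,.007)])
E
```

```text
tile plane N 3469 slope x 0.2351 slope y -0.0012 z0 0.09896624986348232
felt low [0.6186 0.0022 0.0844] upslope -50.2 y 0.9
tile low bot [0.6207 0.0025 0.0849] upslope -48.0 y 0.9
tile low top [0.6188 0.0022 0.0916] upslope -50.0 y 0.9
tileL [ 0.633  -0.0414  0.0935] upslope -42.1 y -44.3
tileL bot [ 0.6355 -0.0426  0.0868] upslope -39.8 y -45.9
tileR [0.62   0.0472 0.0934] upslope -41.9 y 45.3
feltL [ 0.6374 -0.0557  0.0868] upslope -39.8 y -59.2
feltR [0.6199 0.0631 0.0868] upslope -39.6 y 61.0
```

```bash
python3 -m crank '[[-1,0.06,0,-0.3,0],[-1,0.12,0,-0.6,0],[-1,-0.5,0.05,-0.8,0],[-1,-1.13,0.05,-0.9,0],[-1,-1.13,0.05,-0.9,0],[-1,-1.13,0.05,-0.9,0]]' 40
python3 - <<'E'
from h import *
goto(.659,.0073,.1154,.1485-np.pi); wrist('w16.png')
E
python3 tp.py w16.npz
```

```text
clock: 21.9
tcp_pos: [0.6601, 0.0077, 0.1166]
tcp_rot: [3.142, -0.0, -2.994]
contact_force: [-0.1, 0.1, -2.0]
grip_width: 0.26
shift cm [ 0.12 -0.02  0.12] turn [ 0.    -0.    -0.001] q [-0.02  0.44  1.85 -0.    0.85 -1.74] t 21.9 F [-0.1  0.1 -2. ] w 0.26
tile plane N 3448 slope x 0.2363 slope y -0.0004 z0 0.1073169497511184
```

View pics/w16.png

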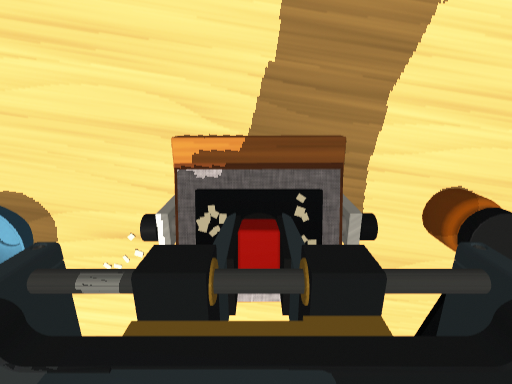

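```bash
python3 -m crank '[[-1,-0.05,0,0.2,0],[-1,-0.09,0,0.4,0],[-1,-0.12,0,0.5,0],[-1,-0.12,0,0.5,0]]' 40
python3 -m crank '[[-1,-0.02,0,0.1,0],[-1,-0.05,0,0.2,0],[-1,-0.05,0,0.2,0]]' 40
python3 - <<'E'
from h import *
goto(.659,.0073,.1154,.1485-np.pi); wrist('w17.png')
E
python3 tp.py w17.npz
```

```text
clock: 22.35
tcp_pos: [0.6611, 0.0078, 0.1119]
tcp_rot: [3.142, -0.001, -2.994]
contact_force: [-3.1, 0.1, 4.2]
grip_width: 0.264
clock: 22.65
tcp_pos: [0.6616, 0.0078, 0.1102]
tcp_rot: [3.142, -0.001, -2.994]
contact_force: [-5.7, -0.6, 8.0]
grip_width: 0.256
shift cm [ 0.26 -0.01 -0.52] turn [ 0.    -0.001 -0.001] q [-0.02  0.45  1.85 -0.    0.84 -1.74] t 22.65 F [-5.7 -0.6  8. ] w 0.256
tile plane N 3478 slope x 0.2341 slope y -0.0004 z0 0.10083097288965079
```

View pics/w17.png

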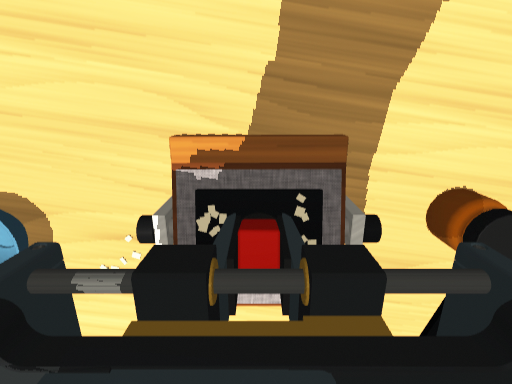

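Run:
```python
from gap import *
c=dict(np.load('w17.npz'));g=cv2.cvtColor(c['image'],cv2.COLOR_RGB2GRAY).astype(int)
for u in(259,275,290): print(u,g[158:196,u])
print(g[200,165:204],g[200,312:352])
```

```text
259 [74 74 74 75 65 47 43 44 44 44 47 70 88 91 91 85 82 86 84 86 92 93 94 91
 84 87 87 82 86 90 72 31  8 11 12 11 11 12]
275 [75 76 75 74 63 43 44 44 44 43 48 66 86 93 89 90 92 91 89 87 87 90 85 81
 85 82 83 87 85 81 69 29  9 12 13 12 13 12]
290 [76 74 75 74 62 42 44 45 44 44 53 75 90 89 85 86 89 90 96 94 87 88 88 81
 81 84 84 87 88 91 77 31  9 13 13 12 13 12]
[229 219 164 113 111 112 111  77  43  43  43  65  91  93  89  94  94  90
  94  90  88  85  84  83  86  89  90  90  85  91  24  12  11  12  10  13
  11  12  12] [ 13  12  12  13  11  13  12  12  12  12  24  91  88  86  88  84  92  94
  93  91  91  93  98  98  93  93  90  87  89  56  44  45  46  85 112 113
 113 112 113 117]
```

Run:
```python
from gap import *
gaps('w17.npz',[('felt low',259,168.6,.007),('tile low bot',259,188.7,.007),('tileL',194.7,200,.0),('tileR',322.2,200,0),('feltL',176,200,.007),('feltR',341,200,.007)])
```

```text
tile plane N 3478 slope x 0.2341 slope y -0.0004 z0 0.10083097288965079
felt low [0.619  0.0027 0.0834] upslope -49.7 y 1.4
tile low bot [0.6329 0.0048 0.0868] upslope -35.2 y 1.4
tileL [ 0.6453 -0.0391  0.0953] upslope -29.3 y -43.8
tileR [0.6322 0.0495 0.0953] upslope -29.2 y 45.7
feltL [ 0.6497 -0.0538  0.0887] upslope -27.1 y -59.1
feltR [0.6321 0.065  0.0887] upslope -26.8 y 61.1
```

```bash
for i in 1 2 3; do python3 -m crank '[[-1,0,0,0,0],[-1,0,0,0,0],[-1,0,0,0,0]]'; done
python3 - <<'E'
from h import *
c=save('top','t2.png'); cv2.imwrite('pics/t2z.png',cv2.resize(cv2.cvtColor(c['image'][110:290,90:400],cv2.COLOR_RGB2BGR),None,fx=2.5,fy=2.5)); save('scene','s3.png')
c=wrist('w18.png')
E
python3 tp.py w18.npz
```

```text
clock: 23.0
tcp_pos: [0.6615, 0.0078, 0.1103]
tcp_rot: [3.142, -0.001, -2.994]
contact_force: [-6.6, -0.1, 8.4]
grip_width: 0.262
clock: 23.3
tcp_pos: [0.6615, 0.0078, 0.1103]
tcp_rot: [3.142, -0.001, -2.994]
contact_force: [-5.8, -0.6, 8.9]
grip_width: 0.265
clock: 23.6
tcp_pos: [0.6615, 0.0078, 0.1102]
tcp_rot: [3.142, -0.001, -2.994]
contact_force: [-6.3, -0.6, 9.7]
grip_width: 0.265
tile plane N 3480 slope x 0.2346 slope y -0.0006 z0 0.10093264860817684
```

View pics/t2z.png

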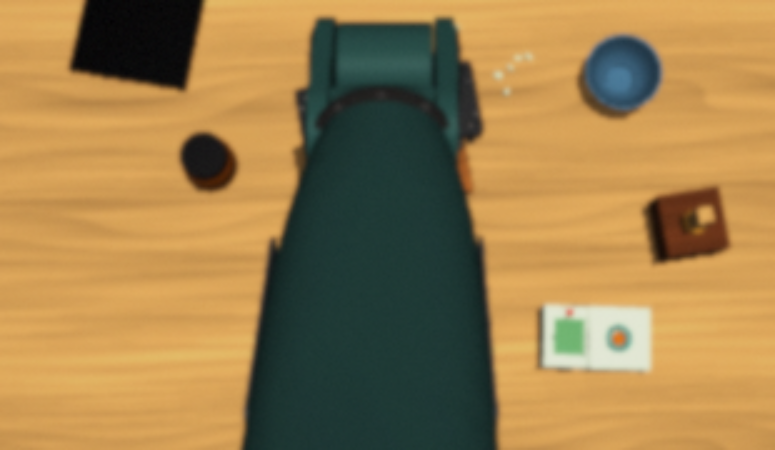

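View pics/s3.png

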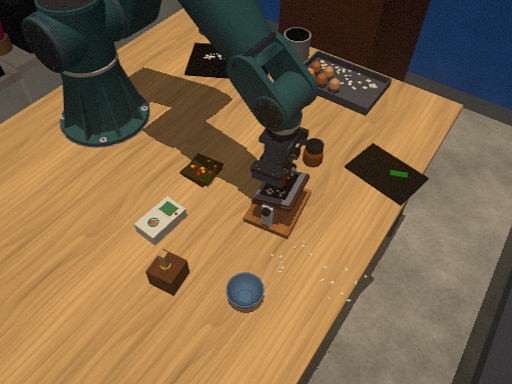

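```bash
python3 -m crank '[[-1,0.02,0,0,0],[-1,0.04,0,-0.02,0],[-1,0.04,0,-0.02,0],[-1,0.04,0,-0.02,0],[-1,0.04,0,-0.02,0]]'; python3 -m crank '[[-1,0,0,0,0],[-1,0,0,0,0]]'; python3 -m crank '[[-1,0,0,0,0],[-1,0,0,0,0]]'
python3 - <<'E'
from h import *
c=wrist('w19.png'); g=cv2.cvtColor(c['image'],cv2.COLOR_RGB2GRAY).astype(int); print(g[164:193,275])
E
python3 tp.py w19.npz
```

```text
clock: 24.25
tcp_pos: [0.6615, 0.0078, 0.1106]
tcp_rot: [-3.142, 0.0, -2.994]
contact_force: [-3.8, 0.1, 8.0]
grip_width: 0.257
clock: 24.45
tcp_pos: [0.6614, 0.0078, 0.1106]
tcp_rot: [-3.142, 0.0, -2.994]
contact_force: [-4.9, -0.5, 7.2]
grip_width: 0.26
clock: 24.65
tcp_pos: [0.6614, 0.0078, 0.1106]
tcp_rot: [-3.142, 0.0, -2.994]
contact_force: [-4.5, -0.3, 7.5]
grip_width: 0.258
[43 44 44 44 48 66 86 93 89 90 92 92 89 87 87 90 85 82 84 82 82 87 86 82
 69 32  9 12 12]
tile plane N 3481 slope x 0.2328 slope y -0.0007 z0 0.10122483418947535
```

```bash
python3 -c "
from workcell import *
print(sign_off())"
```

```text
the job is handed in; nothing more can be done
None
```

I pressed the start button with the stylus and put the stylus back in its block. The tile is now held centred and flush on the felt face, still gripped at 40 N. The job was handed in at about 25 s of the 54 s allowed.

- **Button:** I pushed past its end stop. The force rose from about 2 N to 26 N over the last 2.4 mm, so I take it as fully down; the joint itself can't be read. That is more force than the roughly 4 N it needed.
- **Stylus:** Lowering it into the block ended in a firm stop of about 20 N. Afterwards it stood upright, with its top at the same measured height as before, to within about 1 mm.
- **Tile tilt:** The tool only points straight down, so I let the tile pivot in a light grip against the slope. I then tightened the grip and re-centred the tile. The last reading gave a tile slope of 0.233 rad against 0.231 for the felt, with no sideways tilt.
- **Tile position:** It sits about 0.5 mm from centre along the slope and less than 0.5 mm across it, with its long side level.
- **Push:** It is about 10 N along the face normal. That figure adds back about 1.7 N for the tile's weight, which I estimated from the readings while it was lifted. Roughly 2 N of push along the slope remains, and the tile was not slipping.
- **Bystanders:** The jar and the bowl look unmoved in the last top and scene pictures. The coasters look unmoved in the scene picture only, since the arm hides them from the top camera.

The cameras disagreed with each other by up to about 4 mm, so I used the close-up wrist views, which matched the sizes you gave.

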